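Free the press's ratchet pawl and press the header home

TASK

The bench press stands parked: its ratchet pawl holds the arm up. Press the pawl's thumb tab down until the pawl flips over and stays clear of the teeth, then push the arm down until the press has driven the pin header fully home on the circuit board, and leave the arm down. Work with the fingertips only: carry nothing, do not swing the arm up, and leave the loose things round the press where they lie.

Things in the scene. Friction and masses are not known exactly. Their poses are not given: they have to be found in the camera images.
- press: Grey cast bench press, fixed. Origin: on the worktop under the arm's shaft; the base reaches 90 mm to -x, 105 to +x, 60 to each side. Its x axis runs from the open front to the column at the back, y to its left seen from the front, z up. Front towards the robot within 0.3 rad. Head 55 mm wide, x -54 to 96, z 92 to 202 mm; the 18 mm square ram at x -25 reaches z 220 mm.
- shaft (a point): Point on the axis of the arm's shaft in the press's middle plane, 150 mm above the worktop; the axis runs along the press's y. The arm is on the press's right (-y) side, 60 mm off the middle; the dark toothed ratchet wheel (90 mm diameter, 20 saw teeth) is on the left (+y) side, 35 to 45 mm off the middle.
- pawl_pin (a point): Pin on which the steel pawl turns, on the left side of the head: 40 mm in front of the shaft, 42 mm above it. Behind the pin the pawl's nose rests on the toothed wheel; in front of it stands the thumb tab.
- pawl (a joint): Ratchet pawl, rad. -0.21 to 0 = nose on the wheel (about -0.17 = down in a tooth gap, 0 = on a tooth tip): the arm cannot go down, though it could be raised. Grows as the tab is pressed down. An over-centre spring pulls it into the teeth below 0.125 and beyond that throws it to its off stop at 0.375, where it stays by itself. About 4 N at the tab, 6 N if pushing on the arm has loaded the teeth.
- pawl_tab (a point): Centre of the upper face of the pawl's thumb tab: ribbed steel plate 24 x 24 x 4 mm, in front of the head's left side, about 76 mm before and 43 mm left of the shaft, 204 mm high with the nose in a tooth gap, 198 mm with it on a tooth tip. It turns about the pin 36 mm behind it and sinks to about 184 mm at the off stop. Press it from straight above; nothing stands below it.
- lever (a joint): Angle of the arm, rad. At 0 it points to the press's front and 0.698 rad above level; it grows as the arm goes down (angle above level = 0.698 minus this). Starts at -0.05 to 0.3. Moves the ram down 16 mm per rad and stays where it is left (about 3 N at the grip). With the pawl in, it stops dead within 0.33 rad; with it off, the ram meets the header at about 0.62, home is about 1.0, end stop 1.12.
- lever_grip (a point): Point on the centre line of the arm's black rubber grip, 155 mm from the shaft's axis, 60 mm to the right (-y) of the press's middle. The grip is a round bar 22 mm thick, from 111 to 199 mm from the axis; the rest of the arm is a 14 mm steel rod. It sweeps an arc from about 255 mm above the worktop down to 105 mm. Driving the header home takes 7 to 10 N here, pushed square to the arm.
- header (a joint): How far the pin header has gone into the board, m: 0 = standing 6 mm proud on its pins, 0.006 = fully home, housing flat on the board. Black open-topped housing 11 x 42 x 9 mm with two rows of brass pins, on the green board under the ram; the board is clamped in the press. A press fit (60 N): it needs the press.
- motor: loose thing to leave alone: small grey cylindrical motor 28 x 51 x 28 mm, to the right of the press. Origin: centre of the underside.
- battery_9v: loose thing to leave alone: block battery 18 x 30 x 48 mm, standing to the right of the press. Origin: centre of the underside.
- tape_roll_1: loose thing to leave alone: black roll of tape 60 mm in diameter, 19 mm high, lying to the right of the press. Origin: centre of the underside.
- solder_spool: loose thing to leave alone: standing spool of solder wire, 56 mm in diameter, 45 mm high, in front of the press. Origin: centre of the underside.
- cell_1: loose thing to leave alone: round battery cell lying on its side, 15 mm thick, 51 mm long, in front of the press. Origin: centre of the underside.

How it is judged (in metres and radians):
On the way, in this order (a step that is already met when the one before it is completed fails the run):
1. the pawl has been pressed over and stays clear of the teeth, the header not yet touched by the press (value of joint pawl above 0.3 rad and value of joint header below 0.001 m), for 0.2 s.
2. the arm has been pushed down and the header is home (value of joint header above 0.0054 m and value of joint lever above 0.9 rad), for 0.2 s.
At the end, for the whole second after the job is handed in: The header has gone down at least 5.4 of its 6 mm, the arm has been left down (its joint beyond 0.85 rad), and the pawl is at its off stop (beyond 0.3 of 0.375 rad), all at rest (value of joint header above 0.0054 m and value of joint lever above 0.85 rad and value of joint pawl above 0.3 rad and velocity of joint lever between -0.05 and 0.05 rad/s); the robot touches nothing.
It fails at once if the arm is swung up (value of joint lever below -0.12 rad or (value of joint lever below 0 rad and distance of lever_grip from where it was at the start of the episode above 0.014 m) or (value of joint lever below 0.1 rad and distance of lever_grip from where it was at the start of the episode above 0.03 m)).
It fails at once if a loose thing is pushed or carried more than 25 mm from its place (distance of any of solder_spool, cell_1, motor, battery_9v, tape_roll_1 from where it was at the start of the episode above 0.025 m).
It also fails if it takes over 42 s, if anything falls off the work surface, if the arm or the gripper's body presses on something with over 40 N, if the wrist force passes 120 N, or if a joint passes its speed limit or range.

ROBOT

A 6-joint arm with a two-finger parallel gripper is mounted at the origin on a cart in front of the work surface, level with it; the furniture and walls round the work are solid. World frame = base frame: x ahead of the robot, y to its left, z up, the work surface at z = 0. Lengths are in mm, angles in rad, forces in N, time in s.
With the tool pointing down it reaches from about 375 to 900 mm from the base axis. Payload 3.1 kg.
Tool frame: the origin (TCP) lies midway between the tips of the shut fingers; the grasp point (between the pads) lies 19 mm behind it; z points along the fingers, y is the line along which they close (so a half turn about z gives the same grasp; the last joint's range is limited). The gripper opens to 85 mm and grips with 20 to 120 N. Pads are 22 mm wide; open, the fingers measure 114 mm over their backs; the gripper's body (76 mm by 85 mm) begins 54 mm behind the grasp point. The pads swing forward as they close: fully open they stand 13 mm farther back than shut.
Start: joints at [-1.304, 0.527, 1.433, -0, 1.181, -0.178], TCP at [268.942, -564.152, 231.31] pointing down, gripper open.
Joint ranges: [-3.08, 3.08], [-0.75, 2.2], [0.22, 2.44], [-1.43, 4.57], [0, 2.65], [-2.85, 2.85]. Speed limits (rad/s): [2.79, 2.79, 3.14, 3.14, 3.14, 3.14].

INTERFACE

Orientations are given as a rotation vector (axis times angle).
In Python, from bench import manip gives the robot as it stands. The module is installed in compiled form; this text tells all that it offers.
- The arm moves only by the tool step_arm, never from a script. Its argument "plan" is a list of rows, each an object of numbers: "tx", "ty", "tz": the shift along the world's x, y, z in units of 0.02 m (1.0 is 0.02 m); "turn": the turn about the world's z in units of 4 degrees (1.0 is 4 degrees); "grip": the closure, from -1 (fully open) to 1 (shut). A call has 1 to 12 rows; each row shifts and turns the commanded pose from where the row before left it; what a row does not reach is not made up. A row lasts 1/8 s, in which the tool goes at most 62.5 mm and 10.7 degrees, less where a joint would pass 70% of its speed; a pose out of reach is approached as far as the arm can. A call with a number of a shift or a turn outside -1 to 1 is refused whole. A call with a gripper value outside its range is refused whole. The fingers move at their own pace and stop on an object; "squeeze" is the grip in N (left out, the last holds). Time passes only in rows, so rows that do not move let the fingers close. It gives the time, the measured TCP pose, the force, the opening and the grip force at its end, in the units of the state.
- manip.state(): the state, without advancing time (a new reading comes with each control period).
- manip.snapshot(name): name is "scene" or "top"; returns (picture, depth): 400x640x3 uint8, red, green, blue; 400x640 float32, mm along the optical axis (not along the pixel's ray), 0 where there is no reading.
- manip.calibration(name): a dict with "fx", "fy", "cx", "cy" (pixels), "cam_to_world" (4x4, takes a point from camera to world coordinates). Camera axes: x right, y up, looking along -z (the intrinsics and any distortion apply to the point x, -y, -z); pixel columns grow to the right and rows downward; lengths in mm; the calibration is good to about 2 mm. A picture is of the moment at which its call begins. calibration takes no time and is no camera call.
- manip.sign_off(): hands the job in; it is judged then, once.
The state is a dict: "time": time; "joints": joint angles; "qd": joint speeds; "joint_torque": joint torques, N m; "position": TCP position; "eef_rot": TCP orientation; "wrist_force": force on the tool from outside, world axes, zero at the start; "torque": the same for the moment, N m; "opening": finger opening in mm; "grasp_force": force on a finger pad.
Only numpy, scipy, OpenCV 4.12 (cv2) and the standard library are available. Lean on these libraries where they do the work, as an engineer would, in place of code of your own. Each camera call takes 0.05 s, during which the arm holds its last target. There are 200 camera calls.

## Working session

There is one attempt and no reset: what is moved stays moved. The work goes in short steps, Python scripts to look and compute and a tool call to move; the robot and the scene stay as the last step left them, time stands still between calls to the robot, and variables do not carry over. Pictures are saved under pics/ and viewed, at most 10 in all, crops included, and the job is handed in when it is done.

Besides the shell and the picture viewer there is one more tool, called after "Request:" as name(argument=value, ...), one argument or row to a line, values as JSON. step_arm: Moves the arm, as the interface text tells. Its arguments: {"type":"object","properties":{"plan":{"type":"array","items":{"type":"object","properties":{"tx":{"type":"number","minimum":-1,"maximum":1},"ty":{"type":"number","minimum":-1,"maximum":1},"tz":{"type":"number","minimum":-1,"maximum":1},"turn":{"type":"number","minimum":-1,"maximum":1},"grip":{"type":"number"}}}},"squeeze":{"type":"number"}},"required":["plan"]}

```bash
mkdir -p pics; cat > h.py <<'E'
import numpy as np, cv2
from bench import manip
def cloud(name):
    im,d=manip.snapshot(name); c=manip.calibration(name)
    v,u=np.mgrid[:400,:640]
    x=(u-c['cx'])/c['fx']*d; y=(v-c['cy'])/c['fy']*d
    P=np.stack([x,-y,-d,np.ones_like(d)],-1)@np.array(c['cam_to_world']).T
    P=P[...,:3]; P[d==0]=np.nan
    return im,d,P
E
python3 - <<'E'
from h import *
for n in('scene','top'):
    im,d,P=cloud(n); np.savez('/tmp/'+n,im=im,P=P)
    cv2.imwrite(f'pics/{n}0.png',im[...,::-1])
    c=manip.calibration(n); print({k:c[k] for k in c if k!='cam_to_world'}, np.round(c['cam_to_world'],2))
s=manip.state();print(s)
E
```

```text
{'fx': 366.5483988496625, 'fy': 366.5483988496625, 'cx': 316.1950001133889, 'cy': 202.23035811727445} [[ 7.3000e-01  2.5000e-01 -6.3000e-01 -5.4700e+00]
 [-6.8000e-01  2.9000e-01 -6.7000e-01 -7.7679e+02]
 [ 1.0000e-02  9.2000e-01  3.9000e-01  4.9264e+02]
 [ 0.0000e+00  0.0000e+00  0.0000e+00  1.0000e+00]]
{'fx': 419.9201175179411, 'fy': 419.9201175179411, 'cx': 314.97529238960414, 'cy': 190.42690514797664} [[-0.00000e+00  1.00000e+00 -9.00000e-02  4.63150e+02]
 [-1.00000e+00 -0.00000e+00  1.00000e-02 -1.89910e+02]
 [ 1.00000e-02  9.00000e-02  1.00000e+00  1.01356e+03]
 [ 0.00000e+00  0.00000e+00  0.00000e+00  1.00000e+00]]
{'time': 0.1, 'joints': array([-1.30450107e+00,  5.28381652e-01,  1.43375995e+00,  1.04610934e-05,
        1.18139048e+00, -1.78515312e-01]), 'qd': array([-0.00016063, -0.00275458, -0.00261177,  0.00052529,  0.00020356,
       -0.00039657]), 'joint_torque': array([-2.36038049e-04, -4.43305027e+01, -1.78586751e+01, -2.20096567e-04,
        3.90092813e-03, -2.39348014e-05]), 'position': array([ 268.7809048 , -563.55327097,  230.43079823]), 'eef_rot': array([-3.06232549e+00, -6.92527315e-01,  1.18410605e-04]), 'wrist_force': array([ 0.52447912,  0.20423905, -0.49157721]), 'torque': array([-0.03059381, -0.06845816, -0.03071796]), 'grasp_force': 0.0, 'opening': 85.22821261631717}
```

View pics/scene0.png

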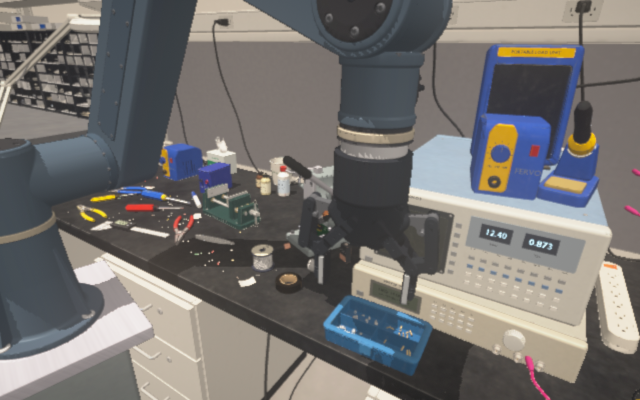

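View pics/top0.png

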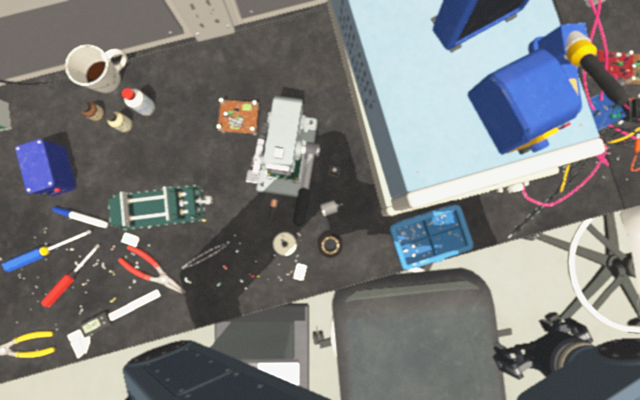

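The top view shows the press at about (285,145), the black grip at (302,205) and the pawl tab at about (254,173). In the scene view the gripper hides the press.

```bash
python3 - <<'E'
from h import *
z=np.load('/tmp/top.npz');im,P=z['im'],z['P']
cv2.imwrite('pics/crop0.png',cv2.resize(im[85:235,225:345],None,fx=4,fy=4,interpolation=cv2.INTER_NEAREST)[...,::-1])
for v in range(94,234,5):
    print(v,' '.join('%4.0f'%P[v,u,2] for u in range(240,345,4)))
for (u,v) in [(254,173),(285,145),(302,205),(302,190),(302,220)]: print(u,v,P[v,u].round(1))
E
```

```text
94   -2   -2    2   -1    1    0    4   -2    0   -0    1    2   -1   -4   -1   -1    0    1   -3    2    1   -1   -1   -3    1    2    2
99   -1   -2   -1   -0    0   -0   -0   -1    1  200  198  196  196  196  187  189   -3   -0   -0   -2   -4    1   -2    0   -2    0   -4
104   29   31   30   27   36   -2   -1    2  200  200  203  205  204  202  202  201   -1   -0   -2    2    1    1   -4   -2    0   -2   -4
109   30   29   31   32   29   -2    1   -2  202  202  202  201  203  201  202  177    2   -2    2    0   -2   -0   -4   -2   -2   -1   -0
114   29   29   28   31   33    1   -3   20  202  202  205  205  201  202  202  153    0   -1    2    1    1   -1   -1    2   -2    2    1
119   43   30   28   32   31    1   -3   21  201  203  203  202  201  206  203  130   20   20   20   -2   -1   -1   -1   -2   -1   -1   -2
124   38   28   32   30   -1   -1  173  159  202  202  202  202  200  201  202  103   25   22   21   -3    0   -2   -2   -1   -0   -4   -2
129   30   30   28   52    0    1  179  201  202  202  204  204  200  201  203   41   21   21   23    2    0    3    0   -1   -3 
[... 2241 characters left out ...]
1   -0    2    0   -1   -0   -1   10   14   -3    2    2    2   -1  272  272  264    1    1   -0    3   23   14   -3    0    0   -2
219    1    3    3   -0   -2   -0   -1   15   12   -0    0   -1    3  268  278  277  266    1   -1   -3   -2   -1   -1   -1   -0    3   -5
224    0    3   -4    0   -2   -2    3    2    2    2    1   -3    2   -0  274  274   -3   -0    1    2   -1    1   -2    0   -1    1   -0
229   -1    3    0   -1    1   -0   -1    3   -1   -3    1    2   -1   -2   -1   -3   -2    6    2    2    0    3   -1   -0    0    4    1
254 173 [567.6 -80.2 200.9]
285 145 [ 622.5 -140.4  202.2]
302 205 [ 502.  -174.7  258.6]
302 190 [ 531.  -174.3  237.4]
302 220 [ 474.8 -175.   276.8]
```

View pics/crop0.png

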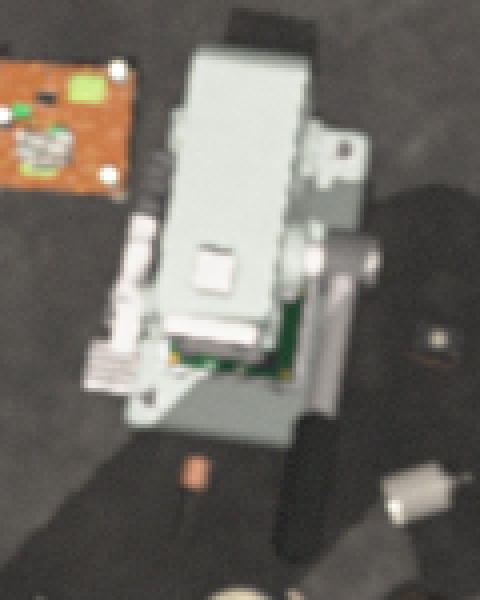

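```bash
python3 - <<'E'
from h import *
P=np.load('/tmp/top.npz')['P']
X,Y,Z=P[...,0],P[...,1],P[...,2]
def sel(u0,u1,v0,v1,z0,z1):
    m=np.zeros(Z.shape,bool); m[v0:v1,u0:u1]=True; m&=(Z>z0)&(Z<z1); return P[m]
hd=sel(262,305,95,165,197,210); r=cv2.minAreaRect(hd[:,:2].astype(np.float32)); print('head',r,np.median(hd[:,2]))
rm=sel(270,290,140,160,212,225); print('ram',rm.mean(0),len(rm))
tb=sel(240,264,169,186,190,215); print('tab',cv2.minAreaRect(tb[:,:2].astype(np.float32)),tb.mean(0),len(tb), np.ptp(tb[:,:2],axis=0))
g=sel(288,318,165,229,185,300); 
p=np.polyfit(g[:,1],g[:,0],1)
A=g-g.mean(0);d=np.linalg.svd(A)[2][0] if 0 else np.linalg.eigh(A.T@A)[1][:,-1]
print('arm',g.mean(0),d,'elev',np.arctan2(abs(d[2]),np.hypot(d[0],d[1])),'yaw',np.arctan2(d[1],d[0]),len(g))
for k in range(430,600,15):
    q=g[(g[:,0]>k)&(g[:,0]<k+15)]
    if len(q): print(k,q.mean(0).round(1),q[:,2].max().round(1))
for w in (sel(244,264,168,186,190,215),): 
    for v in range(168,186): print(v,[ '%.0f,%.0f,%.0f'%tuple(P[v,u]) for u in range(244,264,2)if 190<P[v,u,2]<215])
E
```

```text
head ((648.2514038085938, -129.26754760742188), (63.317264556884766, 134.00070190429688), 81.39275360107422) 201.77952211744588
ram [ 604.77193591 -126.99758777  217.13800997] 89
tab ((562.5299682617188, -77.32897186279297), (24.68735694885254, 26.117721557617188), 89.44844055175781) [562.08415881 -77.49668003 203.14987377] 157 [26.16636478 24.76689958]
arm [ 516.9455458  -173.71663039  242.78616751] [-0.77106655  0.08697492  0.63078661] elev 0.6825665198404927 yaw 3.0292692300171082 614
460 [ 471.  -168.3  274.5] 280.5
475 [ 482.8 -169.1  271.6] 279.1
490 [ 497.4 -171.4  260.3] 270.0
505 [ 512.5 -173.8  248.1] 257.9
520 [ 527.2 -175.6  236.4] 245.4
535 [ 542.2 -178.2  220.9] 233.4
550 [ 557.1 -180.6  208.5] 215.6
565 [ 572.3 -180.5  195.7] 204.2
580 [ 582.7 -171.4  190.1] 198.5
168 ['577,-80,202', '577,-84,201', '577,-88,200']
169 ['575,-80,202', '575,-84,201', '575,-88,201']
170 ['574,-68,200', '573,-80,202', '573,-84,203', '574,-87,196']
171 ['571,-69,202', '571,-72,201', '571,-76,202', '571,-81,205', '571,-84,204']
172 ['570,-68,201', '569,-73,202', '569,-77,206', '570,-80,201', 
[... 300 characters left out ...]
'564,-88,198']
176 ['561,-65,205', '561,-69,204', '561,-73,204', '561,-77,205', '562,-80,202', '561,-84,203', '561,-89,206']
177 ['560,-65,203', '559,-69,205', '559,-73,206', '559,-77,204', '559,-81,205', '560,-84,202', '559,-88,204']
178 ['558,-65,203', '557,-69,204', '557,-73,205', '558,-77,204', '558,-81,203', '558,-84,203', '558,-88,201']
179 ['556,-65,204', '556,-69,204', '555,-73,205', '556,-77,202', '555,-81,206', '555,-85,204']
180 ['554,-65,205', '553,-70,208', '554,-73,204', '553,-77,207', '553,-81,206', '553,-85,206']
181 ['551,-66,206', '552,-69,203', '552,-73,204', '551,-77,207', '552,-81,204', '551,-85,207']
182 ['550,-77,204', '550,-81,205', '549,-85,207']
183 []
184 []
185 []
```

Yaw is about -0.145 and the shaft is at about (630,-130). The ram, tab and arm line agree with this within 2 mm. The tab is at (562,-77,203), so the nose is in a tooth gap. I'll approach round the front.

Request:
step_arm(
  plan=[
    {"tx":0.4,"ty":1,"tz":0.1,"turn":-0.7,"grip":1},
    {"tx":0.4,"ty":1,"tz":0.1,"turn":-0.7,"grip":1},
    {"tx":0.4,"ty":1,"tz":0.1,"turn":-0.7,"grip":1},
    {"tx":0.4,"ty":1,"tz":0.1,"turn":-0.7,"grip":1},
    {"tx":0.4,"ty":1,"tz":0.1,"turn":-0.7,"grip":1},
    {"tx":0.4,"ty":1,"tz":0.1,"turn":-0.7,"grip":1},
    {"tx":0.4,"ty":1,"tz":0.1,"turn":-0.7,"grip":1},
    {"tx":0.4,"ty":1,"tz":0.1,"turn":-0.7,"grip":1},
    {"tx":0.4,"ty":1,"tz":0.1,"turn":-0.7,"grip":1},
    {"tx":0.4,"ty":1,"tz":0.1,"turn":-0.7,"grip":1},
    {"tx":0.4,"ty":1,"tz":0.1,"turn":-0.7,"grip":1},
    {"tx":0.4,"ty":1,"tz":0.1,"turn":-0.7,"grip":1},
  ],
)

```text
time: 1.6
position: [365.0, -323.2, 255.1]
eef_rot: [-3.133, 0.225, 0.001]
wrist_force: [-0.2, -0.2, 0.9]
opening: 0.1
grasp_force: 0.0
```

Request:
step_arm(
  plan=[
    {"tx":0.1,"ty":1,"grip":1},
    {"tx":0.1,"ty":1,"grip":1},
    {"tx":0.1,"ty":1,"grip":1},
    {"tx":0.1,"ty":1,"grip":1},
    {"tx":0.1,"ty":1,"grip":1},
    {"tx":0.1,"ty":1,"grip":1},
    {"tx":0.1,"ty":1,"grip":1},
    {"tx":0.1,"ty":1,"grip":1},
    {"tx":0.1,"ty":1,"grip":1},
    {"tx":0.1,"ty":1,"grip":1},
    {"tx":0.1,"ty":1,"grip":1},
    {"tx":0.1,"ty":1,"grip":1},
  ],
)

```text
invalid input at $.plan[0]: expected keys tx, ty, tz, turn, grip
```

Request:
step_arm(
  plan=[
    {"tx":0.1,"ty":1,"tz":0,"turn":0,"grip":1},
    {"tx":0.1,"ty":1,"tz":0,"turn":0,"grip":1},
    {"tx":0.1,"ty":1,"tz":0,"turn":0,"grip":1},
    {"tx":0.1,"ty":1,"tz":0,"turn":0,"grip":1},
    {"tx":0.1,"ty":1,"tz":0,"turn":0,"grip":1},
    {"tx":0.1,"ty":1,"tz":0,"turn":0,"grip":1},
    {"tx":0.1,"ty":1,"tz":0,"turn":0,"grip":1},
    {"tx":0.1,"ty":1,"tz":0,"turn":0,"grip":1},
    {"tx":0.1,"ty":1,"tz":0,"turn":0,"grip":1},
    {"tx":0.1,"ty":1,"tz":0,"turn":0,"grip":1},
    {"tx":0.1,"ty":1,"tz":0,"turn":0,"grip":1},
    {"tx":0.1,"ty":1,"tz":0,"turn":0,"grip":1},
  ],
)

```text
time: 3.1
position: [388.9, -82.9, 255.4]
eef_rot: [3.134, -0.222, 0.0]
wrist_force: [0.3, 0.7, -0.0]
opening: -0.4
grasp_force: 0.0
```

Request:
step_arm(
  plan=[
    {"tx":1,"ty":0.1,"tz":0,"turn":0,"grip":1},
    {"tx":1,"ty":0.1,"tz":0,"turn":0,"grip":1},
    {"tx":1,"ty":0.1,"tz":0,"turn":0,"grip":1},
    {"tx":1,"ty":0,"tz":0,"turn":0,"grip":1},
    {"tx":1,"ty":0,"tz":0,"turn":0,"grip":1},
    {"tx":1,"ty":0,"tz":-0.2,"turn":0,"grip":1},
    {"tx":1,"ty":0,"tz":-0.4,"turn":0,"grip":1},
    {"tx":1,"ty":0,"tz":-0.6,"turn":0,"grip":1},
    {"tx":0.6,"ty":0,"tz":-0.6,"turn":0,"grip":1},
    {"tx":0,"ty":0,"tz":0,"turn":0,"grip":1},
  ],
)

```text
time: 4.35
position: [560.6, -77.7, 217.8]
eef_rot: [-3.133, 0.222, 0.005]
wrist_force: [-0.4, 0.3, -0.3]
opening: 0.3
grasp_force: 0.0
```

Check the view before pressing.

```bash
python3 - <<'E'
from h import *
im,d,P=cloud('scene'); np.savez('/tmp/s1',im=im,P=P)
cv2.imwrite('pics/s1.png',cv2.resize(im[120:280,200:400],None,fx=4,fy=3.7)[...,::-1])
E
```

```text
(no output)
```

View pics/s1.png

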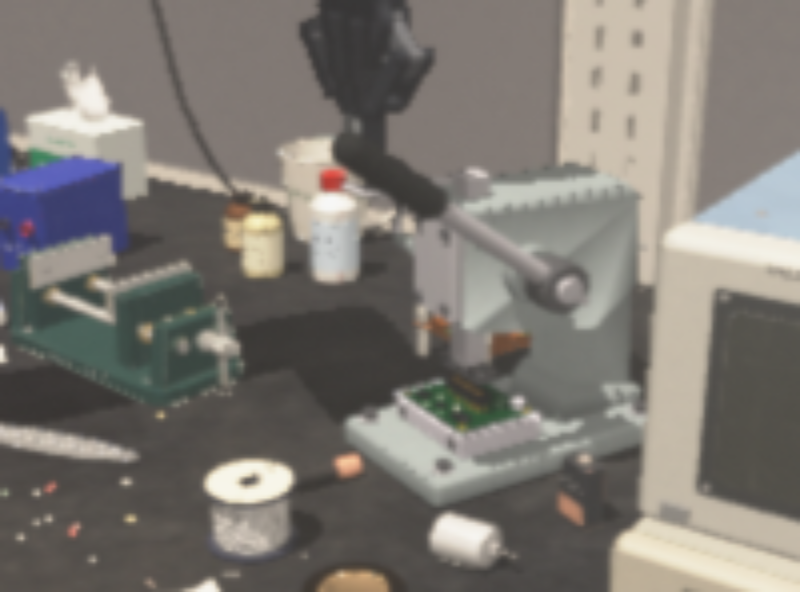

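The fingers (crop 375,130) stand above the tab, clear of the head, and the arm is raised with its grip at (390,175). Pressing the tab now.

Request:
step_arm(
  plan=[
    {"tx":0,"ty":0,"tz":-0.3,"turn":0,"grip":1},
    {"tx":0,"ty":0,"tz":-0.3,"turn":0,"grip":1},
    {"tx":0,"ty":0,"tz":-0.2,"turn":0,"grip":1},
    {"tx":0,"ty":0,"tz":-0.2,"turn":0,"grip":1},
  ],
)

```text
time: 4.9
position: [560.7, -78.2, 199.3]
eef_rot: [-3.134, 0.223, 0.0]
wrist_force: [-1.0, -0.4, 1.3]
opening: -0.1
grasp_force: 0.6
```

Request:
step_arm(
  plan=[
    {"tx":0,"ty":0,"tz":-0.2,"turn":0,"grip":1},
    {"tx":0,"ty":0,"tz":-0.1,"turn":0,"grip":1},
    {"tx":0,"ty":0,"tz":-0.1,"turn":0,"grip":1},
  ],
)

```text
time: 5.28
position: [561.1, -78.2, 191.1]
eef_rot: [3.134, -0.222, 0.001]
wrist_force: [-0.2, 0.4, -0.4]
opening: -0.3
grasp_force: 0.0
```

Request:
step_arm(
  plan=[
    {"tx":0,"ty":0,"tz":-0.1,"turn":0,"grip":1},
    {"tx":0,"ty":0,"tz":-0.1,"turn":0,"grip":1},
  ],
)

```text
time: 5.52
position: [561.0, -78.2, 187.2]
eef_rot: [3.134, -0.222, 0.0]
wrist_force: [-0.3, 0.5, -0.8]
opening: -0.5
grasp_force: 0.0
```

Request:
step_arm(
  plan=[
    {"tx":0,"ty":0,"tz":-0.1,"turn":0,"grip":1},
    {"tx":0,"ty":0,"tz":0,"turn":0,"grip":1},
    {"tx":0,"ty":0,"tz":1,"turn":0,"grip":1},
    {"tx":0,"ty":0,"tz":1,"turn":0,"grip":1},
    {"tx":-0.6,"ty":0,"tz":1,"turn":0,"grip":1},
    {"tx":-1,"ty":0,"tz":1,"turn":0,"grip":1},
    {"tx":-1,"ty":0,"tz":1,"turn":0,"grip":1},
    {"tx":-1,"ty":0,"tz":1,"turn":0,"grip":1},
    {"tx":-1,"ty":0,"tz":0,"turn":0,"grip":1},
    {"tx":0,"ty":0,"tz":0,"turn":0,"grip":1},
  ],
)

```text
time: 6.78
position: [468.0, -77.9, 305.6]
eef_rot: [-3.134, 0.223, -0.0]
wrist_force: [0.3, 0.7, 0.7]
opening: 0.3
grasp_force: 0.0
```

```bash
python3 - <<'E'
from h import *
im,d,P=cloud('top')
cv2.imwrite('pics/t2.png',cv2.resize(im[85:235,225:345],None,fx=4,fy=4)[...,::-1])
for v in range(160,186,2): print(v,P[v,240:266:3,2].round())
X,Y,Z=P[...,0],P[...,1],P[...,2]
m=np.zeros(Z.shape,bool);m[165:229,288:318]=1;m&=(Z>185)&(Z<300);g=P[m]
for k in range(430,600,15):
    q=g[(g[:,0]>k)&(g[:,0]<k+15)]
    if len(q): print(k,q.mean(0).round(1),q[:,2].max().round(1))
E
```

```text
160 [ -1.   3.  -1.   1. 193. 201. 203. 200. 201.]
162 [  0.   2.  -3.   0. 177. 200. 199. 199. 198.]
164 [ -2.   1.  -2.  -3. 171. 194. 195. 197. 165.]
166 [ -0.   0.   3.   1. 162. 194. 194. 165. 168.]
168 [ -2.   0.  -0.   1.   0. 192. 190. 165. 168.]
170 [ -1.  -3.  -0.   0.  -1. 190. 191.  23.  24.]
172 [ -0.   2.   2. 186. 185. 193. 190.  25.  24.]
174 [ -0.  -2.   1. 183. 188. 188. 187.  23.  22.]
176 [  2.  -3.   0. 183. 185. 183. 186.  25.  39.]
178 [  2.   0.   2. 182. 183. 183. 183.  21.  22.]
180 [ -2.  nan  -1. 182. 182. 185. 185.  22.  23.]
182 [ -0.  -3.  -1. 178. 179. 180. 179.  23.  20.]
184 [ -2.   1.  -3.  -1.  -0.  -1. 181.  27.  25.]
460 [ 471.  -168.3  274.5] 280.1
475 [ 482.8 -169.2  271.3] 279.8
490 [ 497.5 -171.5  260.5] 270.1
505 [ 512.5 -173.8  248.1] 257.0
520 [ 527.1 -175.7  236.7] 246.1
535 [ 541.9 -178.2  221. ] 233.9
550 [ 557.  -180.5  208.6] 215.9
565 [ 572.5 -180.5  195.6] 204.5
580 [ 582.8 -171.9  190.6] 198.9
```

View pics/t2.png

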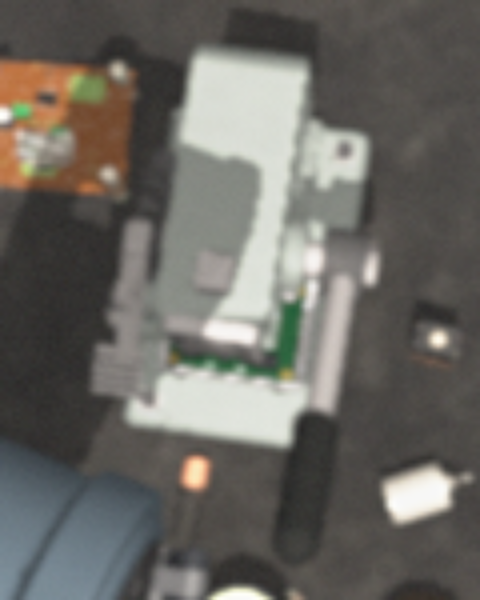

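The tab now stands at about 184 mm and has sunk at its front (crop 118,370), so the pawl is at its off stop. The arm has not moved and its lever is at about 0. Next I'll go above the grip at (500,-172).

Request:
step_arm(
  plan=[
    {"tx":0.3,"ty":-0.9,"tz":0,"turn":0,"grip":1},
    {"tx":0.3,"ty":-0.9,"tz":0,"turn":0,"grip":1},
    {"tx":0.3,"ty":-0.9,"tz":0,"turn":0,"grip":1},
    {"tx":0.3,"ty":-0.9,"tz":0,"turn":0,"grip":1},
    {"tx":0.4,"ty":-1,"tz":0,"turn":0,"grip":1},
    {"tx":0,"ty":-0.1,"tz":-0.5,"turn":0,"grip":1},
    {"tx":0,"ty":0,"tz":-0.5,"turn":0,"grip":1},
    {"tx":0,"ty":0,"tz":-0.4,"turn":0,"grip":1},
    {"tx":0,"ty":0,"tz":-0.3,"turn":0,"grip":1},
  ],
)

```text
time: 7.95
position: [500.5, -171.4, 270.5]
eef_rot: [-3.133, 0.221, 0.002]
wrist_force: [0.3, 0.0, 1.7]
opening: -0.3
grasp_force: 0.0
```

Request:
step_arm(
  plan=[
    {"tx":-0.2,"ty":0,"tz":-0.4,"turn":0,"grip":1},
    {"tx":-0.2,"ty":0,"tz":-0.4,"turn":0,"grip":1},
    {"tx":-0.2,"ty":0.1,"tz":-0.4,"turn":0,"grip":1},
    {"tx":-0.2,"ty":0,"tz":-0.4,"turn":0,"grip":1},
  ],
)

```text
time: 8.45
position: [484.5, -169.9, 238.9]
eef_rot: [-3.134, 0.222, 0.0]
wrist_force: [0.3, 0.9, 1.7]
opening: 0.4
grasp_force: 0.8
```

Request:
step_arm(
  plan=[
    {"tx":-0.2,"ty":0,"tz":-0.5,"turn":0,"grip":1},
    {"tx":-0.2,"ty":0.1,"tz":-0.5,"turn":0,"grip":1},
    {"tx":-0.2,"ty":0,"tz":-0.5,"turn":0,"grip":1},
    {"tx":-0.1,"ty":0,"tz":-0.5,"turn":0,"grip":1},
    {"tx":-0.1,"ty":0,"tz":-0.5,"turn":0,"grip":1},
    {"tx":-0.1,"ty":0,"tz":-0.5,"turn":0,"grip":1},
    {"tx":-0.1,"ty":0,"tz":-0.5,"turn":0,"grip":1},
  ],
)

```text
time: 9.32
position: [465.3, -168.0, 168.8]
eef_rot: [-3.133, 0.223, -0.002]
wrist_force: [0.6, 4.0, 7.0]
opening: -0.1
grasp_force: 3.8
```

Request:
step_arm(
  plan=[
    {"tx":0,"ty":0,"tz":-0.4,"turn":0,"grip":1},
    {"tx":0,"ty":0,"tz":-0.4,"turn":0,"grip":1},
    {"tx":0.1,"ty":0,"tz":-0.4,"turn":0,"grip":1},
    {"tx":0.1,"ty":0,"tz":-0.4,"turn":0,"grip":1},
  ],
)

```text
time: 9.82
position: [466.2, -167.6, 136.8]
eef_rot: [-3.133, 0.22, 0.009]
wrist_force: [-6.9, -0.7, 7.4]
opening: 0.3
grasp_force: 4.2
```

Request:
step_arm(
  plan=[
    {"tx":0.1,"ty":0,"tz":-0.4,"turn":0,"grip":1},
    {"tx":0.1,"ty":0,"tz":-0.4,"turn":0,"grip":1},
    {"tx":0.1,"ty":0,"tz":-0.3,"turn":0,"grip":1},
  ],
)

```text
time: 10.2
position: [471.5, -167.6, 114.5]
eef_rot: [-3.133, 0.219, 0.012]
wrist_force: [-8.1, -2.3, 6.6]
opening: 0.4
grasp_force: 4.2
```

```bash
python3 - <<'E'
from h import *
im,d,P=cloud('scene')
cv2.imwrite('pics/s3.png',cv2.resize(im[120:280,200:400],None,fx=4,fy=3.7)[...,::-1])
print(manip.state()['wrist_force'],manip.state()['position'])
E
```

```text
[-4.96234223 -1.18815398  3.93482459] [ 471.81545214 -167.6035762   113.90978893]
```

View pics/s3.png

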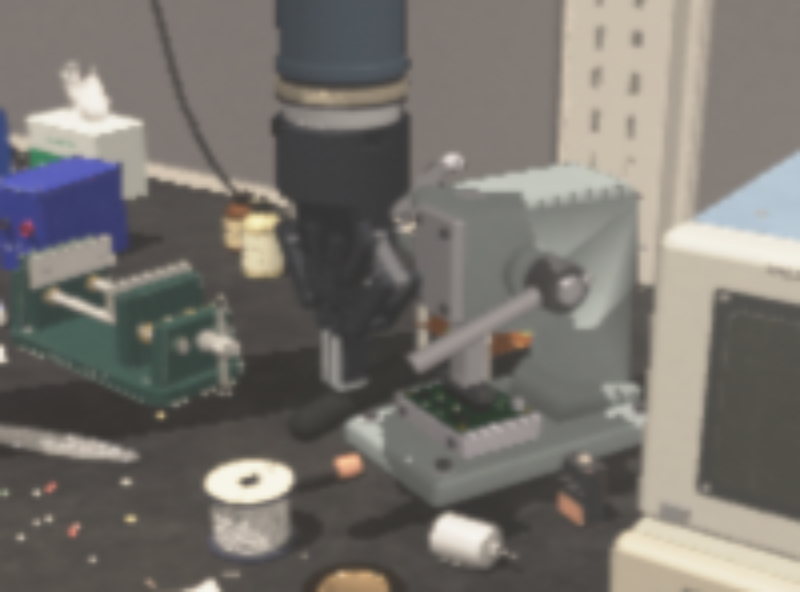

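The arm points below level (crop 310,420 to 560,280), the ram is on the header at (475,390), and the pawl's nose stands clear at (452,160). I'll push on in small steps until the force rises.

Request:
step_arm(
  plan=[
    {"tx":0.1,"ty":0,"tz":-0.2,"turn":0,"grip":1},
    {"tx":0,"ty":0,"tz":0,"turn":0,"grip":1},
  ],
)

```text
time: 10.5
position: [473.4, -167.6, 110.5]
eef_rot: [-3.133, 0.22, 0.012]
wrist_force: [-7.1, -1.3, 5.3]
opening: 0.1
grasp_force: 3.5
```

Request:
step_arm(
  plan=[
    {"tx":0.1,"ty":0,"tz":-0.2,"turn":0,"grip":1},
    {"tx":0,"ty":0,"tz":0,"turn":0,"grip":1},
  ],
)

```text
time: 10.75
position: [474.7, -167.5, 106.9]
eef_rot: [-3.133, 0.219, 0.015]
wrist_force: [-9.8, -2.7, 9.7]
opening: -0.2
grasp_force: 6.3
```

Request:
step_arm(
  plan=[
    {"tx":0,"ty":0,"tz":-0.2,"turn":0,"grip":1},
    {"tx":0,"ty":0,"tz":0,"turn":0,"grip":1},
    {"tx":0,"ty":0,"tz":0,"turn":0,"grip":1},
  ],
)

```text
time: 11.12
position: [475.4, -167.8, 103.9]
eef_rot: [-3.133, 0.219, 0.011]
wrist_force: [-10.1, -1.0, 14.3]
opening: -0.0
grasp_force: 8.9
```

The force is well above the 7 to 10 N needed, so the header should be home. I'll lift off and look.

Request:
step_arm(
  plan=[
    {"tx":-0.1,"ty":0,"tz":0.3,"turn":0,"grip":1},
    {"tx":-0.2,"ty":0,"tz":1,"turn":0,"grip":1},
    {"tx":-0.5,"ty":0,"tz":1,"turn":0,"grip":1},
    {"tx":-0.5,"ty":0.5,"tz":1,"turn":0,"grip":1},
    {"tx":-0.5,"ty":1,"tz":1,"turn":0,"grip":1},
    {"tx":-0.5,"ty":1,"tz":1,"turn":0,"grip":1},
    {"tx":0,"ty":1,"tz":1,"turn":0,"grip":1},
    {"tx":0,"ty":1,"tz":1,"turn":0,"grip":1},
    {"tx":0,"ty":1,"tz":1,"turn":0,"grip":1},
    {"tx":0,"ty":0,"tz":0,"turn":0,"grip":1},
  ],
)

```text
time: 12.38
position: [433.7, -57.8, 270.1]
eef_rot: [3.133, -0.218, 0.005]
wrist_force: [0.4, 0.4, -1.0]
opening: 0.1
grasp_force: 0.0
```

```bash
python3 - <<'E'
from h import *
im,d,P=cloud('scene')
cv2.imwrite('pics/s4.png',cv2.resize(im[120:280,200:400],None,fx=4,fy=3.7)[...,::-1])
im,d,P=cloud('top')
print(P[150:154,275:282,2].round(1))
for v in range(168,232,4): print(v,P[v,290:318:3,2].round())
print(P[172:184:3,248:264:4,2].round())
E
```

```text
[[202.7 202.6 201.3 201.1 202.1 203.9 201.9]
 [201.1 200.3 200.1 203.  201.6 201.7 201.9]
 [202.5 202.2 200.9 202.3 199.9 202.  203.7]
 [200.2 202.  202.5 202.3 201.9 199.4 200.7]]
168 [171. 110.  43.  44.  24. 140. 144. 140.   4.   1.]
172 [ 43.  40.  43.  42.  16. 140. 143.  -2.   2.  -1.]
176 [ 45.  45.  47.  40.  24. 141. 141.  -2.  -3.   1.]
180 [ 37.  40.  41.  36.  23. 138. 137.  -1.  -1.   1.]
184 [ 24.  26.  23.  21.  21. 136. 133.  -1.   3.  -4.]
188 [ 25.  24.  21.  20. 130. 134. 125.  -1.  -2.  -3.]
192 [ 22.  21.  24.  33. 125. 131.  -0.   1.   1.  -1.]
196 [ -1.  15.  18.  22. 125. 126.   0.  -1.  -2.  -0.]
200 [  1.  -0.   1.  -1. 124. 124.   2.  -2.   1.   3.]
204 [  1.   0.   1. 120. 121. 119.  -1.  -1.  -0.   1.]
208 [  0.  -3.   1. 121. 125. 120.  -1.   3.   0.  -3.]
212 [ -0.  -1.  -1. 119. 124. 118.  -3.   2.   1.  -1.]
216 [  2.   1. 108. 118. 118. 114.  -1.  -5.   1.   2.]
220 [  3.  -3. 110. 115. 114. 108.  -2.   0.  -2.   1.]
224 [  1.  -1. 109. 114. 112. 104.   1.   2.   1.  -0.]
228 [  2.   1. 109. 113. 109.   2.   1.   2.   1.   1.]
[[ -2. 187. 189.  19.]
 [184. 183. 186.  22.]
 [185. 182. 185.  23.]
 [183. 186. 182.  23.]]
```

View pics/s4.png

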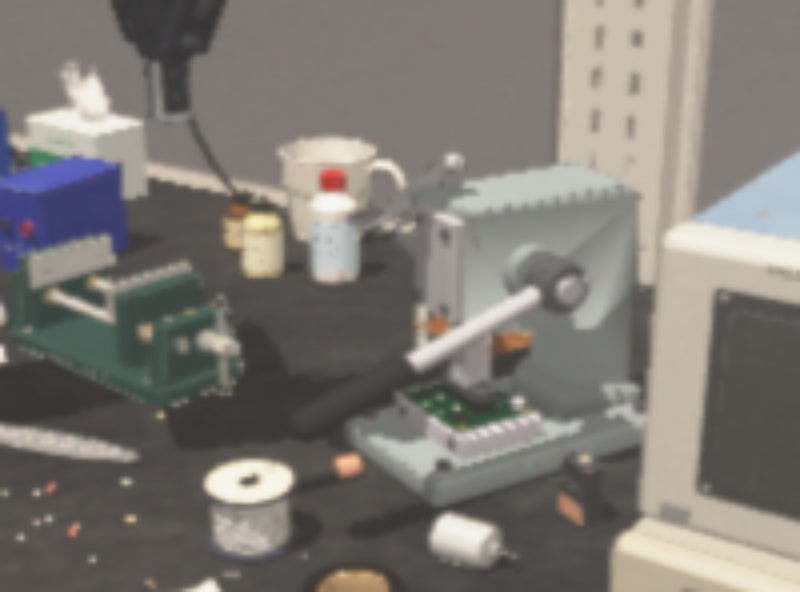

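```bash
python3 - <<'E'
from h import *
im,d,P=cloud('top'); Z=P[...,2]
m=np.zeros(Z.shape,bool);m[150:240,285:322]=1;m&=(Z>90)&(Z<160)
g=P[m]; c,s=np.cos(.145),np.sin(.145)
q=g-[629.5,-130.5,150]; px=c*q[:,0]-s*q[:,1]; py=s*q[:,0]+c*q[:,1]
for k in range(-200,-20,12):
    w=(px>k)&(px<k+12)&(abs(py+60)<14)
    if w.sum()>3:
        t=np.percentile(q[w,2],80); R=11 if k<-105 else 7
        print(k,w.sum(),py[w].mean().round(1),t.round(1),'alpha',np.arctan2(t-R*1.05,k+6 if 0 else -(k+6)).round(3))
E
```

```text
-188 50 -59.6 -45.7 alpha -0.305
-176 55 -59.3 -41.8 alpha -0.304
-164 59 -59.4 -37.9 alpha -0.304
-152 56 -59.6 -33.7 alpha -0.301
-140 58 -59.4 -30.8 alpha -0.306
-128 60 -59.5 -26.7 alpha -0.304
-116 48 -59.7 -26.5 alpha -0.333
-104 38 -59.5 -22.7 alpha -0.297
-92 36 -59.7 -20.5 alpha -0.313
-80 40 -59.9 -15.2 alpha -0.296
-68 40 -59.7 -12.0 alpha -0.303
-56 39 -59.8 -8.8 alpha -0.313
-44 39 -60.1 -4.1 alpha -0.292
-32 40 -60.1 -0.7 alpha -0.299
```

The lever rests at about 1.00 rad, which matches the home position. It took 17 N and sprang back elastically, so it has bottomed out. The pawl is off, the robot is clear and the loose things lie as before.

```bash
python3 -c "
from bench import manip
print(manip.sign_off())"
```

```text
the job is handed in; nothing more can be done
None
```

The job is handed in, with no verdict returned: the pawl is at its off stop, the arm is left down at about 1.0 rad, and the header should be fully home. I judged that from the arm's angle and the 17 N push, since the camera can't resolve the last 0.6 mm.

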